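Put the washed lids back on their canisters

ROBOT

A 7-joint arm with a two-finger parallel gripper is mounted at the origin on the work surface. World frame = base frame: x ahead of the robot, y to its left, z up, the work surface at z = 0. Lengths are in m, angles in rad, forces in N, time in s.
With the tool pointing down it reaches from about 0.4 to 0.875 m from the base axis. Payload 6.5 kg.
Tool frame: the origin (TCP) lies where the fingers leave the gripper's body, on its centre line; the fingertips stand 73 mm ahead of it and the grasp point (between the pads) lies 54 mm ahead of it; z points along the fingers, y is the line along which they close (so a half turn about z gives the same grasp; the last joint's range is limited). The gripper opens to 85 mm and grips with 20 to 120 N. Pads are 22 mm wide; open, the fingers measure 114 mm over their backs; the gripper's body (76 mm by 85 mm) begins 54 mm behind the grasp point. The pads swing forward as they close: fully open they stand 13 mm farther back than shut.
Start: joints at [-1.327, 0.536, -0.004, 1.538, 0.003, 1.067, -0.071], TCP at [0.198, 0.619, 0.304] pointing down, gripper open.
Joint ranges: [-2.7, 2.7], [-0.37, 2.16], [-1.27, 1.26], [0.24, 2.4], [-1.31, 4.45], [0.19, 1.91], [-2.76, 2.76]. Speed limits (rad/s): [2.39, 2.39, 3.14, 3.14, 3.14, 3.14, 3.14].

INTERFACE

Orientations are given as a unit quaternion [x, y, z, w].
In Python, from cell import env gives the robot as it stands.
- The arm moves only by the shell command python3 -m creep 'ROWS'. ROWS is JSON, one flat list of numbers, 7 for each row, row after row: the closure, from 0 (fully open) to 1 (shut), then the shift along the tool's x, y, z in mm, then the turn, a rotation vector about the tool's x, y, z in rad. A call has 1 to 20 rows; each row shifts and turns the commanded pose from where the row before left it, along the tool's axes as they then stand; what a row does not reach is not made up. A row lasts 1/10 s, in which the tool goes at most 50 mm and 8.59 degrees, less where a joint would pass 70% of its speed; a pose out of reach is approached as far as the arm can. A call with a gripper value outside its range is refused whole. The fingers move at their own pace and stop on an object; the grip force is fixed at half the most. Time passes only in rows, so rows that do not move let the fingers close. It gives the time, the measured TCP pose, the force, the opening and the grip force at its end, in the units of the state.
- env.sense(): the state, without advancing time (a new reading comes with each control period).
- env.camera(name): name is "scene" or "side" or "wrist"; returns (picture, depth): 480x640x3 uint8, red, green, blue; 480x640 float32, m along the optical axis (not along the pixel's ray), 0 where there is no reading.
- env.calibration(name): a dict with "intrinsics" (3x3 intrinsics, pixels), "R" (3x3) and "t" (3): a world point X has camera coordinates R X + t. Camera axes: x right, y down, z forward; pixel columns grow to the right and rows downward; lengths in m; the calibration is good to about 2 mm. A picture is of the moment at which its call begins: read the wrist's pose just before it. calibration takes no time and is no camera call; for the wrist camera it gives the pose at the moment of the call.
- env.close_job(): hands the job in; it is judged then, once.
Trained networks look in the newest picture that a camera, given by its name, has taken for a name from the list of things; names that differ only in an ending like _2 or _b are one class to them, and where a whole thing is asked for, a point or a joint stands for the part that bears it (a point fixed in the world has none). Each returns a list of dicts, best first, with "confidence" (0 to 1); they miss things now and then, are a little off and sometimes report something else, mostly with a low value. They report only what shows in the picture. A call takes as long as a camera call. They do not tell look-alikes from the thing itself.
- env.look_for(camera, label): "box" ([left, top, width, height] in pixels, round what is visible of it).
The state is a dict: "t": time; "qpos": joint angles; "joint_vel": joint speeds; "tau": joint torques, N m; "tool_pos": TCP position; "tool_rot": TCP orientation; "force": force on the tool from outside, world axes, zero at the start; "moment": the same for the moment, N m; "gripper_width": finger opening in m; "finger_force": force on a finger pad.
Only numpy, scipy, OpenCV 4.12 (cv2) and the standard library are available. Lean on these libraries where they do the work, as an engineer would, in place of code of your own. Each camera call takes 0.05 s, during which the arm holds its last target. There are 200 camera calls.

TASK

The washing-up beside the sink is dry: put each of the four wooden lids, handle up, back on the white canister of its own shape and size, plug in the mouth, lined up with the canister and lying flat on the rim. Leave the canisters standing where they are, and leave the mug and the soap bottle alone.

Things in the scene. Friction and masses are not known exactly. Their poses are not given: they have to be found in the camera images.
- lid_large_center (a point): Loose wooden lid, round, 114 mm across; plug 76 mm across. It starts right way up on the counter, resting on its plug. From below: plug 10 mm deep, plate 6 mm thick, and on top a bar handle 50 mm long (along the lid's x), 14 mm wide (y) and 28 mm high; 44 mm in all, 60 to 90 g (each varies by up to 30%). This point is on the lid's vertical axis, 22 mm above the plug's underside and 6 mm above the plate's top; z is up.
- lid_small_center (a point): Loose wooden lid, round, 86 mm across; plug 48 mm across. It starts right way up on the counter, resting on its plug. From below: plug 10 mm deep, plate 6 mm thick, and on top a bar handle 50 mm long (along the lid's x), 14 mm wide (y) and 28 mm high; 44 mm in all, 60 to 90 g (each varies by up to 30%). This point is on the lid's vertical axis, 22 mm above the plug's underside and 6 mm above the plate's top; z is up.
- lid_square_center (a point): Loose wooden lid, square, 92 x 92 mm; plug 56 x 56 mm. It starts right way up on the counter, resting on its plug. From below: plug 10 mm deep, plate 6 mm thick, and on top a bar handle 50 mm long (along the lid's x), 14 mm wide (y) and 28 mm high; 44 mm in all, 60 to 90 g (each varies by up to 30%). This point is on the lid's vertical axis, 22 mm above the plug's underside and 6 mm above the plate's top; z is up.
- lid_oblong_center (a point): Loose wooden lid, oblong, 122 mm (its x) x 82 mm (its y); plug 84 x 44 mm. It starts right way up on the counter, resting on its plug. From below: plug 10 mm deep, plate 6 mm thick, and on top a bar handle 50 mm long (along the lid's x), 14 mm wide (y) and 28 mm high; 44 mm in all, 60 to 90 g (each varies by up to 30%). This point is on the lid's vertical axis, 22 mm above the plug's underside and 6 mm above the plate's top; z is up.
- pot_large: White ceramic canister, open and empty, standing loose on the counter: round, 104 mm across outside, mouth 92 mm, 60 mm high, wall and floor 6 mm, 0.4 to 0.6 kg (varies by up to 30%). Origin at the centre of its underside, z up, rim 60 mm above. With its lid home the plug hangs inside the mouth with 8 mm of play all round and the lid's plate lies flat on the rim.
- pot_small: White ceramic canister, open and empty, standing loose on the counter: round, 76 mm across outside, mouth 64 mm, 55 mm high, wall and floor 6 mm, 0.4 to 0.6 kg (varies by up to 30%). Origin at the centre of its underside, z up, rim 55 mm above. With its lid home the plug hangs inside the mouth with 8 mm of play all round and the lid's plate lies flat on the rim.
- pot_square: White ceramic canister, open and empty, standing loose on the counter: square, 84 x 84 mm outside, mouth 72 x 72 mm, 55 mm high, wall and floor 6 mm, 0.4 to 0.6 kg (varies by up to 30%). Origin at the centre of its underside, z up, rim 55 mm above. With its lid home the plug hangs inside the mouth with 8 mm of play all round and the lid's plate lies flat on the rim.
- pot_oblong: White ceramic canister, open and empty, standing loose on the counter: oblong, 112 mm (its x) x 72 mm (its y) outside, mouth 100 x 60 mm, 50 mm high, wall and floor 6 mm, 0.4 to 0.6 kg (varies by up to 30%). Origin at the centre of its underside, z up, rim 50 mm above. With its lid home the plug hangs inside the mouth with 8 mm of play all round and the lid's plate lies flat on the rim.
- mug: Bystander: blue plastic mug with a side handle, 76 mm across, 85 mm high. Origin at the centre of its underside.
- soap: Bystander: green bottle of washing-up liquid with a white cap, 60 mm across, 190 mm high. Origin at the centre of its underside.
There are look-alikes about, which are no part of the job. What is shaped like the part that bears lid_square_center but yellow is not meant. Leave any pink look-alike of the part that bears lid_oblong_center alone.

How it is judged:
At the end, for the whole second after the job is handed in: Each lid on its own canister: centre within 12 mm of its axis, within 4 mm of seated height, level within 0.06 rad, square and oblong lids lined up within 0.35 rad (half turns, or quarter turns of the square, allowed); canisters upright, all at rest (horizontal distance between lid_large_center and pot_large below 0.012 m and z of lid_large_center in the frame of pot_large between 0.068 and 0.076 m and angle between each of lid_large_center, pot_large, lid_small_center, pot_small, lid_square_center, pot_square, lid_oblong_center, pot_oblong's own z axis and vertical below 0.06 rad and linear speed of each of lid_large, pot_large, lid_small, pot_small, lid_square, pot_square, lid_oblong, pot_oblong below 0.02 m/s and horizontal distance between lid_small_center and pot_small below 0.012 m and z of lid_small_center in the frame of pot_small between 0.063 and 0.071 m and horizontal distance between lid_square_center and pot_square below 0.012 m and z of lid_square_center in the frame of pot_square between 0.063 and 0.071 m and (angle between the x axis of lid_square_center and the x axis of pot_square, either way round below 0.35 rad or angle between the x axis of lid_square_center and the y axis of pot_square, either way round below 0.35 rad) and horizontal distance between lid_oblong_center and pot_oblong below 0.012 m and z of lid_oblong_center in the frame of pot_oblong between 0.058 and 0.066 m and angle between the x axis of lid_oblong_center and the x axis of pot_oblong, either way round below 0.35 rad); the robot touches nothing.
It fails at once if the mug is shifted more than 30 mm or knocked over (distance of mug from where it was at the start of the episode above 0.03 m or angle between mug's own z axis and vertical above 0.5 rad).
It fails at once if the soap bottle is shifted more than 30 mm or knocked over (distance of soap from where it was at the start of the episode above 0.03 m or angle between soap's own z axis and vertical above 0.5 rad).
It fails at once if a canister is shifted more than 40 mm or tipped over (distance of any of pot_large, pot_small, pot_square, pot_oblong from where it was at the start of the episode above 0.04 m or angle between any of pot_large, pot_small, pot_square, pot_oblong's own z axis and vertical above 0.5 rad).
It also fails if it takes over 112 s, if anything falls off the work surface, if the arm or the gripper's body presses on something with over 40 N, if the wrist force passes 120 N, or if a joint passes its speed limit or range.

## Working session

There is one attempt and no reset: what is moved stays moved. The work goes in short steps, Python scripts to look and compute and a shell command to move; the robot and the scene stay as the last step left them, time stands still between calls to the robot, and variables do not carry over. Pictures are saved under pics/ and viewed, at most 14 in all, crops included, and the job is handed in when it is done.

```bash
ls; mkdir -p pics; python3 - <<'E'
from cell import env
import cv2,numpy as np
for n in("scene","side"):
    p,d=env.camera(n); cv2.imwrite(f"pics/{n}0.png",p[:,:,::-1]); np.save(f"{n}0.npy",d)
    c=env.calibration(n); print(n,c)
print(env.sense())
E
```

```text
pics
scene {'intrinsics': array([[460.08123678,   0.        , 320.95973244],
       [  0.        , 460.08123678, 244.83984896],
       [  0.        ,   0.        ,   1.        ]]), 'R': array([[ 0.06563409,  0.99778344, -0.01097128],
       [ 0.86584027, -0.06241326, -0.49641235],
       [-0.49599677,  0.0230822 , -0.86801752]]), 't': array([-0.01037825, -0.35807413,  1.78704362])}
side {'intrinsics': array([[614.64646571,   0.        , 321.42811073],
       [  0.        , 614.64646571, 231.69975345],
       [  0.        ,   0.        ,   1.        ]]), 'R': array([[-0.98860673, -0.14950585,  0.01745668],
       [-0.0909583 ,  0.50096692, -0.86067342],
       [ 0.11993049, -0.85245536, -0.50885807]]), 't': array([0.4654987 , 0.08442747, 1.81447872])}
{'t': 0.1, 'qpos': array([-1.327224  ,  0.53710301, -0.00439465,  1.53880518,  0.00261419,
        1.06729495, -0.0711882 ]), 'joint_vel': array([-3.06955508e-03, -2.91903183e-03,  1.52936867e-03, -6.45402069e-05,
        6.67838929e-04, -1.07179786e-03,  6.07403723e-04]), 'tau': array([ 1.75834102e-03, -5.84567750e+01,  1.05149567e+00, -2.59774840e+01,
        1.26468303e-02,  4.59349249e-03,  5.45499773e-06]), 'tool_pos': array([0.19803787, 0.6186039 , 0.30308082]), 'tool_rot': array([ 1.54241572e-01,  9.88032840e-01, -8.01257728e-04, -4.75160390e-05]), 'force': array([ 0.05261331, -0.23953702, -0.23673737]), 'moment': array([ 0.0100739 , -0.00717812, -0.01265279]), 'finger_force': 0.0, 'gripper_width': 0.08541364432400299}
```

View pics/scene0.png

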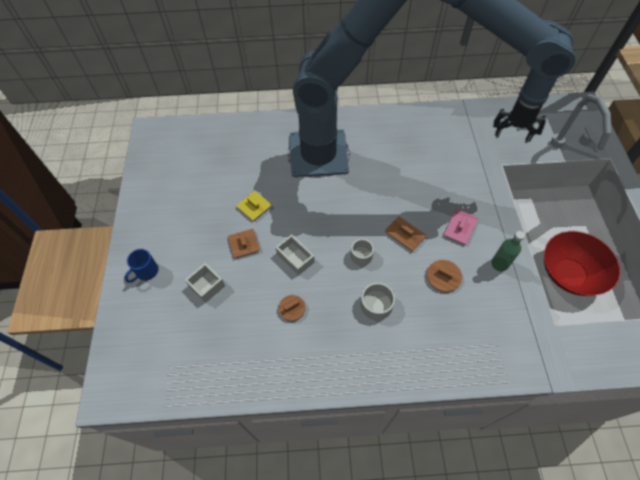

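View pics/side0.png

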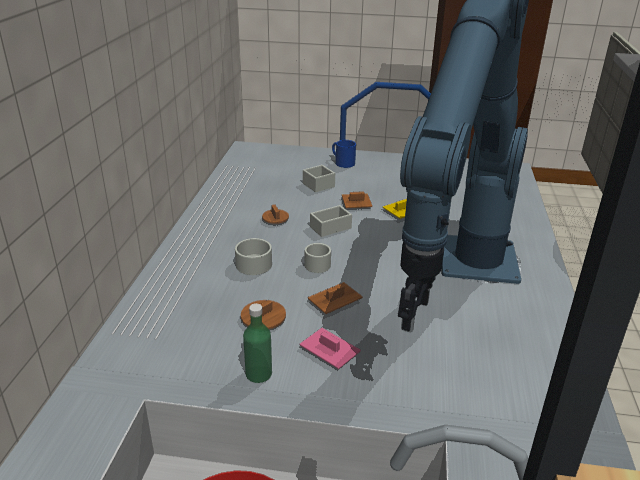

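The scene view shows the wooden lids: oblong (406,234), large (444,276), small (291,308) and square (244,243). The canisters are large (377,300), small (362,252), oblong (295,254) and square (205,282). Yellow (253,205) and pink (461,228) are the look-alikes.

```bash
cat > h.py <<'E'
from cell import env
import cv2,numpy as np
from scipy.spatial.transform import Rotation as Ro
def cloud(n):
    p,d=env.camera(n); c=env.calibration(n); K=c["intrinsics"]
    v,u=np.nonzero(d>0); z=d[v,u]
    P=np.stack([(u-K[0,2])*z/K[0,0],(v-K[1,2])*z/K[1,1],z],1)
    W=(P-c["t"])@c["R"]
    return p,W,p[v,u].astype(int)
def px2w(n,u,v,z):
    c=env.calibration(n);K=c["intrinsics"];r=c["R"].T@np.array([(u-K[0,2])/K[0,0],(v-K[1,2])/K[1,1],1]);o=-c["R"].T@c["t"]
    return o+r*(z-o[2])/r[2]
S={"L":(444,276,.016),"s":(291,308,.016),"q":(244,243,.016),"o":(406,234,.016),
   "PL":(377,298,.06),"Ps":(362,248,.055),"Pq":(205,278,.055),"Po":(295,250,.05)}
def rect(Q):
    (c,wh,a)=cv2.minAreaRect(Q[:,:2].astype(np.float32)*1000)
    if wh[0]<wh[1]: wh=wh[::-1];a+=90
    return np.round(c,1),np.round(wh,1),round((a+90)%180-90,1)
def fit(W,C,k,g,r=.085):
    h=S[k][2]; m=np.hypot(*(W[:,:2]-g[:2]).T)<r; W=W[m];C=C[m]
    if k[0]!="P":
        b=(C[:,0]>C[:,2]*1.6)&(C[:,0]>C[:,1]*1.35); W=W[b]
        pl=W[(W[:,2]>.009)&(W[:,2]<.021)]; hd=W[W[:,2]>.03]
        print(k,"plate",len(pl),np.round(np.median(pl[:,2])*1000,1),rect(pl)); 
        if len(hd)>5: print("    handle",len(hd),rect(hd),"top",np.round(np.percentile(hd[:,2],95)*1000,1))
    else:
        q=W[(W[:,2]>h-.006)&(W[:,2]<h+.008)]
        print(k,"rim",len(q),np.round(np.percentile(q[:,2],[50,95])*1000,1),rect(q))
E
python3 - <<'E'
from h import *
g={k:px2w("scene",*S[k]) for k in S}
for n in("scene","side"):
    p,W,C=cloud(n); print(n)
    for k in S: fit(W,C,k,g[k])
for l in("mug","soap"): print(l,env.look_for("scene",l)[:1])
print(px2w("scene",142,275,0),px2w("scene",502,268,0))
E
```

```text
scene
L plate 621 16.1 (array([563.7, 376.6]), array([108.6, 103. ]), -48.3)
    handle 89 (array([562. , 374.8]), array([49. , 18.5]), 52.8) top 49.0
s plate 350 15.8 (array([ 641.2, -126.4]), array([79.4, 76.4]), -1.6)
    handle 91 (array([ 640.3, -125.9]), array([49.8, 18. ]), -63.6) top 47.5
q plate 441 15.5 (array([ 393.1, -281.2]), array([89.7, 85.3]), 15.7)
    handle 55 (array([ 391.7, -282.8]), array([48.4, 13.6]), 16.6) top 48.3
o plate 488 16.3 (array([395.3, 275.4]), array([115.3,  79. ]), 44.7)
    handle 82 (array([392.6, 273.9]), array([51.6, 19.4]), 44.1) top 46.5
PL rim 215 [59.5 64.8] (array([644.9, 143.3]), array([103.5, 102.4]), -40.7)
Ps rim 128 [53.7 59.4] (array([465.2, 113.9]), array([74.2, 73.6]), -22.7)
Pq rim 210 [54.  59.3] (array([ 540. , -401.7]), array([90.5, 83.9]), 43.0)
Po rim 213 [49.7 54.5] (array([ 456.5, -108.6]), array([117. ,  74.2]), 39.5)
side
L plate 503 18.2 (array([563.8, 374.6]), array([112.5, 104.7]), -3.9)
    handle 80 (array([555.4, 369.8]), array([31.1, 18.3]), 68.7) top 48.3
s plate 157 18.4 (array([ 639.9, -121.6]), array([83.4, 8
[... 187 characters left out ...]
.4, -280. ]), array([52.1, 29.4]), 19.1) top 50.9
o plate 566 18.3 (array([394.7, 275.7]), array([125.6,  86.7]), 43.7)
    handle 146 (array([393.2, 276.5]), array([53.1, 21.2]), 39.0) top 49.8
PL rim 298 [60.3 65.9] (array([645.1, 145.5]), array([107.2, 104.2]), 68.6)
Ps rim 198 [55.6 60.8] (array([465.2, 117.6]), array([78. , 73.1]), -73.1)
Pq rim 202 [55.3 61.6] (array([ 543.8, -401.8]), array([101.9,  92.1]), -46.0)
Po rim 300 [50.3 55.8] (array([ 456.6, -108. ]), array([123. ,  86.5]), 38.7)
mug [{'box': [125.1, 246.6, 31.2, 37.2], 'confidence': 0.86}]
soap [{'box': [491.1, 232.0, 33.3, 39.6], 'confidence': 0.59}]
[ 0.48495662 -0.6188183   0.        ] [0.54421352 0.57817157 0.        ]
```

```bash
cat >> h.py <<'E'
def ang(a): return np.array([[np.cos(a),np.sin(a)],[np.sin(a),-np.cos(a)]]) # tool xy -> world xy, tool down
def yaw():
    x=Ro.from_quat(env.sense()["tool_rot"]).apply([1,0,0]); return np.arctan2(x[1],x[0])
def plan(x,y,z,yd,n):
    """n equal rows (shift mm, turn about tool z), then a remainder row"""
    s=env.sense(); p=s["tool_pos"]*1000; a=yaw(); turn=-np.arctan2(np.sin(np.radians(yd)-a),np.cos(np.radians(yd)-a))
    th=round(turn/n,2); f=lambda v: sum(ang(a-k*th)@v for k in range(n))
    M=np.stack([f(np.array([1.,0])),f(np.array([0,1.]))],1); d=np.array([x,y])-p[:2]
    v=np.round(np.linalg.solve(M,d)); dz=round((p[2]-z)/n)
    rem=np.linalg.solve(ang(a-n*th),d-f(v)); 
    print(f"{n} x [{v[0]:.0f},{v[1]:.0f},{dz},0,0,{th}] then [{rem[0]:.0f},{rem[1]:.0f},{p[2]-z-n*dz:.0f},0,0,{turn-n*th:.3f}]  (now {np.round(p,1)} yaw {np.degrees(a):.1f}, tilt {np.round(Ro.from_quat(s['tool_rot']).apply([0,0,1]),3)})")
E
python3 -c "
from h import *
plan(394,275.5,230,44,16)"
```

```text
16 x [-29,7,5,0,0,0.13] then [-2,-1,-6,0,0,-0.016]  (now [198.1 618.9 303.6] yaw 162.3, tilt [-0.    -0.001 -1.   ])
```

```bash
python3 -m creep '[0.3,-29,7,0,0,0,0.13,0.3,-29,7,0,0,0,0.13,0.3,-29,7,0,0,0,0.13,0.3,-29,7,0,0,0,0.13,0.3,-29,7,0,0,0,0.13,0.3,-29,7,0,0,0,0.13,0.3,-29,7,0,0,0,0.13,0.3,-29,7,0,0,0,0.13,0.3,-29,7,0,0,0,0.13,0.3,-29,7,0,0,0,0.13,0.3,-29,7,0,0,0,0.13,0.3,-29,7,0,0,0,0.13,0.3,-29,7,0,0,0,0.13,0.3,-29,7,0,0,0,0.13,0.3,-29,7,5,0,0,0.13,0.3,-29,7,5,0,0,0.13,0.3,-2,-1,30,0,0,-0.02,0.3,0,0,34,0,0,0,0.3,0,0,0,0,0,0]'
python3 - <<'E'
from h import *
plan(394,275.5,94,44,4)
p,W,C=cloud("wrist"); cv2.imwrite("pics/w1.png",p[:,:,::-1])
fit(W,C,"o",np.array([.394,.2755,0]))
E
```

```text
t: 2.2
tool_pos: [0.3917, 0.2739, 0.2271]
tool_rot: [0.926, 0.376, -0.003, 0.001]
force: [-0.7, -0.3, 0.3]
gripper_width: 0.0597
finger_force: 0.0
4 x [1,0,33,0,0,0.0] then [-1,0,1,0,0,0.004]  (now [391.7 273.9 227.1] yaw 44.2, tilt [-0.005 -0.005 -1.   ])
o plate 14105 16.7 (array([394. , 276.5]), array([120.2,  80.7]), 44.9)
    handle 2164 (array([394.7, 275.6]), array([123.9,  50.8]), -59.3) top 241.6
```

View pics/w1.png

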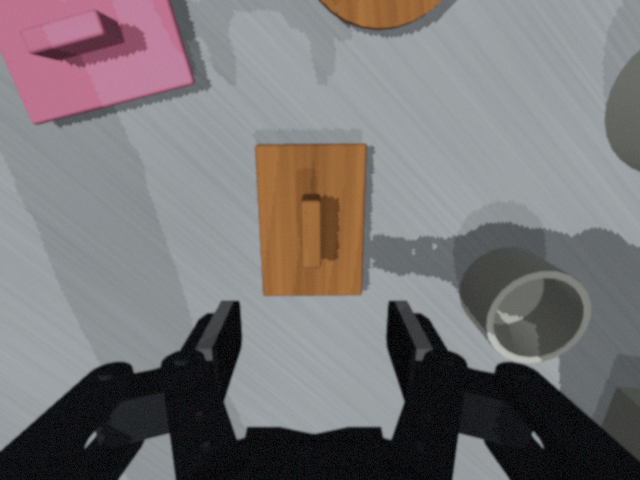

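The lid lies square between the fingers, with its plate from (257,145) to (365,295) and its handle at (312,230). The wrist fit agrees with the scene fit to within 1 mm. Going down to grip.

```bash
sed -i 's/hd=W\[W\[:,2\]>.03\]/hd=W[(W[:,2]>.03)\&(W[:,2]<.06)]/' h.py
python3 -m creep '[0.3,3,0,33,0,0,0,0.3,0,0,33,0,0,0,0.3,0,0,33,0,0,0,0.3,0,0,25,0,0,0,0.3,0,0,9,0,0,0,0.3,0,0,0,0,0,0,1,0,0,0,0,0,0,1,0,0,0,0,0,0,1,0,0,0,0,0,0,1,0,0,0,0,0,0,1,0,0,0,0,0,0,1,0,0,0,0,0,0]'
```

```text
t: 3.45
tool_pos: [0.3965, 0.2779, 0.0981]
tool_rot: [0.926, 0.376, 0.001, -0.001]
force: [-1.0, -0.1, 9.3]
gripper_width: 0.013
finger_force: 59.0
```

```bash
python3 -m creep '[1,0,0,-10,0,0,0,1,0,0,-30,0,0,0,1,0,0,-40,0,0,0,1,0,0,-40,0,0,0,1,0,0,0,0,0,0,1,0,0,0,0,0,0]'
python3 - <<'E'
from h import *
print(env.sense()["force"])
plan(456.5,-108,215,39.5,14)
p,W,C=cloud("wrist"); cv2.imwrite("pics/w2.png",p[:,:,::-1])
# held lid: in tool frame
s=env.sense(); T=Ro.from_quat(s["tool_rot"]).inv().apply(W-s["tool_pos"])*1000
b=(C[:,0]>C[:,2]*1.6)&(C[:,0]>C[:,1]*1.35)&(T[:,2]<130)&(np.abs(T[:,:2]).max(1)<90)
t=T[b]; print(len(t),np.percentile(t,[1,50,99],axis=0).round(1))
E
```

```text
t: 4.05
tool_pos: [0.396, 0.2777, 0.2181]
tool_rot: [0.926, 0.377, 0.001, -0.001]
force: [0.9, -0.6, -1.3]
gripper_width: 0.0127
finger_force: 58.9
[ 0.89222389 -0.58478717 -1.25831537]
14 x [-15,24,0,0,0,0.01] then [5,-4,3,0,0,-0.057]  (now [396.  277.7 218.1] yaw 44.2, tilt [ 0.001  0.002 -1.   ])
31604 [[-60.4 -38.2  32.3]
 [ 20.5   1.1  83.2]
 [ 55.2  40.4  84.8]]
```

View pics/w2.png

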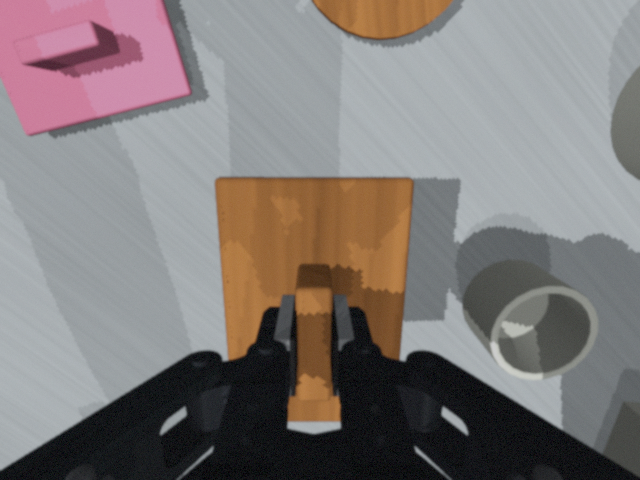

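The lid is held level and centred, with the plate edge at rows 178–360 and the handle at (315,330). Carrying it to the oblong canister.

```bash
python3 -m creep '[1,-15,24,0,0,0,0.01,1,-15,24,0,0,0,0.01,1,-15,24,0,0,0,0.01,1,-15,24,0,0,0,0.01,1,-15,24,0,0,0,0.01,1,-15,24,0,0,0,0.01,1,-15,24,0,0,0,0.01,1,-15,24,0,0,0,0.01,1,-15,24,0,0,0,0.01,1,-15,24,0,0,0,0.01,1,-15,24,0,0,0,0.01,1,-15,24,0,0,0,0.01,1,-15,24,0,0,0,0.01,1,-15,24,0,0,0,0.01,1,5,-4,0,0,0,-0.05,1,0,0,0,0,0,0,1,0,0,0,0,0,0]'
python3 - <<'E'
from h import *
plan(456.5,-108,146,39.3,3)
p,W,C=cloud("wrist"); cv2.imwrite("pics/w3.png",p[:,:,::-1])
fit(W,C,"Po",np.array([.4565,-.108,0]))
E
```

```text
t: 5.8
tool_pos: [0.4555, -0.107, 0.2161]
tool_rot: [0.942, 0.335, -0.001, -0.001]
force: [0.3, -0.6, -0.6]
gripper_width: 0.0132
finger_force: 58.9
3 x [0,0,23,0,0,-0.0] then [0,1,1,0,0,-0.003]  (now [ 455.5 -107.   216.1] yaw 39.1, tilt [-0.002  0.001 -1.   ])
Po rim 1349 [48.9 50. ] (array([495.8, -75.5]), array([72.1, 11.4]), -50.9)
```

View pics/w3.png

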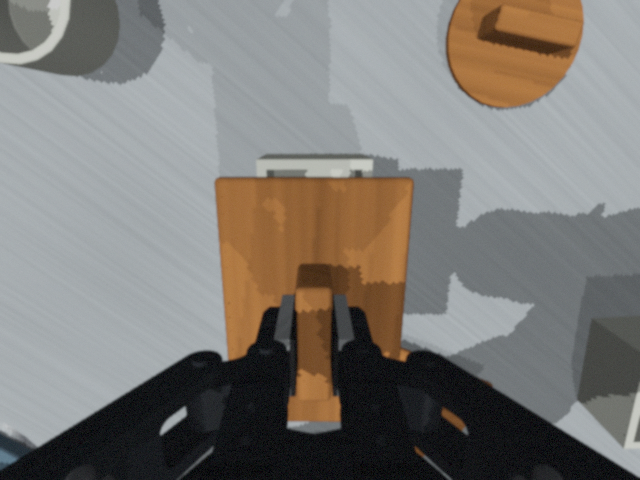

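The open end of the canister shows at (315,165), centred under the lid. That rim end puts the canister at (457,-107) at 39°, matching the estimate.

```bash
cat >> h.py <<'E'
def held(W,C):
    s=env.sense(); T=Ro.from_quat(s["tool_rot"]).inv().apply(W-s["tool_pos"])*1000
    b=(C[:,0]>C[:,2]*1.6)&(C[:,0]>C[:,1]*1.35)&(T[:,2]<92)&(T[:,2]>77)&(np.abs(T[:,:2]).max(1)<90)
    t=T[b]; print("held plate x,y,z 0.2/50/99.8%:",np.percentile(t,[.2,50,99.8],axis=0).round(1).tolist())
E
python3 - <<'E'
from h import *
p,W,C=cloud("wrist"); held(W,C)
E
python3 -m creep '[1,0,1,23,0,0,0,1,0,0,23,0,0,0,1,0,0,23,0,0,0,1,0,0,0,0,0,0]'
```

```text
held plate x,y,z 0.2/50/99.8%: [[-63.5, -38.9, 78.9], [27.1, 1.2, 83.4], [56.0, 41.2, 85.2]]
t: 6.3
tool_pos: [0.455, -0.1078, 0.1458]
tool_rot: [0.942, 0.335, -0.002, -0.001]
force: [-1.4, 0.2, -1.1]
gripper_width: 0.0126
finger_force: 58.9
```

```bash
python3 -m creep '[1,5,0,0,0,0,0,1,0,0,3,0,0,0,1,0,0,2,0,0,0,1,0,0,1,0,0,0,1,0,0,0,0,0,0]'; python3 -m creep '[1,0,0,1,0,0,0,1,0,0,0,0,0,0,1,0,0,0,0,0,0]'
```

```text
t: 6.8
tool_pos: [0.4607, -0.1056, 0.1421]
tool_rot: [0.942, 0.334, 0.0, 0.0]
force: [-0.5, -0.2, 0.5]
gripper_width: 0.0127
finger_force: 58.9
t: 7.1
tool_pos: [0.4606, -0.1057, 0.1409]
tool_rot: [0.942, 0.334, 0.0, 0.0]
force: [-0.3, 0.6, -2.0]
gripper_width: 0.0126
finger_force: 58.9
```

```bash
python3 -m creep '[1,0,0,1,0,0,0,1,0,0,1,0,0,0,1,0,0,0,0,0,0]';python3 -m creep '[0.4,0,0,0,0,0,0,0.4,0,0,0,0,0,0,0.4,0,0,0,0,0,0,0.4,0,0,-20,0,0,0,0.4,0,0,-35,0,0,0,0.4,0,0,-35,0,0,0,0.4,0,0,0,0,0,0]'
python3 - <<'E'
from h import *
p,W,C=cloud("wrist"); cv2.imwrite("pics/w4.png",p[:,:,::-1])
g=np.array([.457,-.107]); m=np.hypot(*(W[:,:2]-g).T)<.085
b=(C[:,0]>C[:,2]*1.6)&(C[:,0]>C[:,1]*1.35)&m&(W[:,2]>.045)&(W[:,2]<.066); Q=W[b]
print(rect(Q)); A=np.c_[Q[:,:2]-g,np.ones(len(Q))]; print(np.linalg.lstsq(A,Q[:,2],rcond=None)[0])
plan(640.5,-125,200,-62,10); plan(640.5,-125,200,118,10)
fit(W,C,"s",np.array([.640,-.125]))
E
```

```text
t: 7.4
tool_pos: [0.4606, -0.1057, 0.1388]
tool_rot: [0.942, 0.334, -0.0, -0.0]
force: [0.1, -1.0, -0.4]
gripper_width: 0.0125
finger_force: 58.9
t: 8.1
tool_pos: [0.4628, -0.1064, 0.2325]
tool_rot: [0.943, 0.334, 0.003, 0.001]
force: [0.1, 0.4, -0.6]
gripper_width: 0.0512
finger_force: 0.0
(array([ 456. , -108.6]), array([120.3,  80.7]), 38.9)
[-0.00357308  0.00018875  0.05309272]
10 x [21,-0,3,0,0,0.18] then [-5,1,1,0,0,-0.036]  (now [ 461.9 -105.8  230.8] yaw 39.1, tilt [ 0.005  0.    -1.   ])
10 x [3,19,3,0,0,-0.14] then [-2,2,1,0,0,0.023]  (now [ 461.9 -105.8  230.8] yaw 39.1, tilt [ 0.005  0.    -1.   ])
s plate 9458 12.4 (array([ 633.9, -127.3]), array([85.6, 75.6]), -50.4)
    handle 2316 (array([ 637.6, -123.9]), array([50.5, 14.8]), -62.2) top 41.4
```

View pics/w4.png

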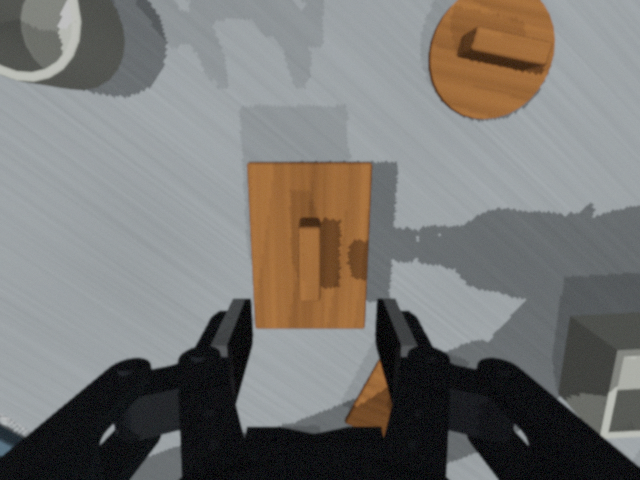

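The oblong lid is seated level on its canister, centred at (310,245) with the canister hidden beneath. Next is the small lid.

```bash
python3 -m creep '[0.4,3,19,0,0,0,-0.14,0.4,3,19,0,0,0,-0.14,0.4,3,19,0,0,0,-0.14,0.4,3,19,0,0,0,-0.14,0.4,3,19,0,0,0,-0.14,0.4,3,19,0,0,0,-0.14,0.4,3,19,0,0,0,-0.14,0.4,3,19,0,0,0,-0.14,0.4,3,19,0,0,0,-0.14,0.4,3,19,0,0,0,-0.14,0.4,-2,2,0,0,0,0.02,0.4,0,0,0,0,0,0,0.4,0,0,0,0,0,0]'
python3 - <<'E'
from h import *
p,W,C=cloud("wrist"); fit(W,C,"s",np.array([.640,-.125]))
plan(640.3,-124.5,96,117.7,4)
E
```

```text
t: 9.45
tool_pos: [0.6384, -0.1255, 0.2282]
tool_rot: [0.516, 0.857, -0.001, -0.001]
force: [-0.5, 0.5, -0.1]
gripper_width: 0.0511
finger_force: 0.0
s plate 7490 15.0 (array([ 639.5, -125.3]), array([84.6, 84. ]), 78.3)
    handle 1389 (array([ 639.3, -124.9]), array([50. , 13.9]), -61.7) top 44.0
4 x [0,1,33,0,0,0.0] then [0,-2,0,0,0,0.004]  (now [ 638.4 -125.5  228.5] yaw 117.9, tilt [-0.001 -0.    -1.   ])
```

```bash
python3 -m creep '[0.4,0,1,35,0,0,0,0.4,0,0,35,0,0,0,0.4,0,0,35,0,0,0,0.4,0,0,20,0,0,0,0.4,0,0,6,0,0,0,0.4,0,0,0,0,0,0,0.4,0,0,0,0,0,0]';python3 -m creep '[1,0,0,0,0,0,0,1,0,0,0,0,0,0,1,0,0,0,0,0,0,1,0,0,0,0,0,0,1,0,0,-10,0,0,0,1,0,0,-30,0,0,0,1,0,0,-40,0,0,0,1,0,0,-40,0,0,0,1,0,0,0,0,0,0]'
python3 - <<'E'
from h import *
p,W,C=cloud("wrist"); held(W,C)
plan(465.2,115.5,215,110,10)
E
```

```text
t: 10.2
tool_pos: [0.6412, -0.1245, 0.0993]
tool_rot: [0.514, 0.858, 0.0, 0.001]
force: [0.8, -0.3, 0.3]
gripper_width: 0.0515
finger_force: 0.0
t: 11.1
tool_pos: [0.6436, -0.125, 0.2246]
tool_rot: [0.514, 0.858, 0.002, 0.005]
force: [0.6, 0.5, 0.7]
gripper_width: 0.013
finger_force: 59.6
held plate x,y,z 0.2/50/99.8%: [[-24.9, -41.6, 78.1], [15.5, -0.1, 84.3], [42.6, 41.7, 86.1]]
10 x [29,-6,1,0,0,0.01] then [3,4,-3,0,0,0.042]  (now [ 642.1 -124.6  221.6] yaw 118.1, tilt [ 0.006 -0.001 -1.   ])
```

```bash
python3 -m creep '[1,29,-6,0,0,0,0.01,1,29,-6,0,0,0,0.01,1,29,-6,0,0,0,0.01,1,29,-6,0,0,0,0.01,1,29,-6,0,0,0,0.01,1,29,-6,0,0,0,0.01,1,29,-6,0,0,0,0.01,1,29,-6,0,0,0,0.01,1,29,-6,0,0,0,0.01,1,29,-6,0,0,0,0.01,1,3,4,0,0,0,0,1,0,0,0,0,0,0,1,0,0,0,0,0,0]'
python3 - <<'E'
from h import *
plan(465.2,115.5,152,112,3)
p,W,C=cloud("wrist"); held(W,C); cv2.imwrite("pics/w5.png",p[:,:,::-1])
E
```

```text
t: 12.45
tool_pos: [0.4641, 0.115, 0.2176]
tool_rot: [0.557, 0.831, -0.0, 0.0]
force: [0.1, -0.0, -0.8]
gripper_width: 0.0127
finger_force: 59.6
3 x [0,0,22,0,0,0.0] then [0,1,-0,0,0,0.006]  (now [464.1 115.  217.6] yaw 112.4, tilt [-0.    -0.001 -1.   ])
held plate x,y,z 0.2/50/99.8%: [[-24.8, -41.5, 78.1], [15.4, -0.0, 84.2], [42.7, 41.7, 86.2]]
```

View pics/w5.png

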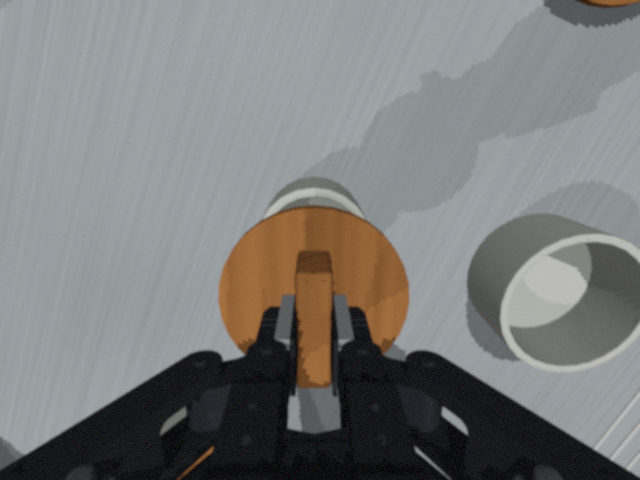

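The small canister's rim shows centred behind the lid at (315,195). Lowering.

```bash
python3 -m creep '[1,0,1,25,0,0,0,1,0,0,25,0,0,0,1,0,0,17,0,0,0,1,0,0,2,0,0,0,1,0,0,0,0,0,0,1,0,0,0,0,0,0]'; python3 -m creep '[1,0,0,2,0,0,0,1,0,0,1,0,0,0,1,0,0,0,0,0,0]'
```

```text
t: 13.1
tool_pos: [0.4655, 0.1159, 0.1497]
tool_rot: [0.557, 0.831, 0.0, 0.001]
force: [-0.6, -0.0, 0.5]
gripper_width: 0.0126
finger_force: 59.6
t: 13.4
tool_pos: [0.4649, 0.1164, 0.1461]
tool_rot: [0.556, 0.831, 0.0, 0.0]
force: [-0.7, -0.1, -0.1]
gripper_width: 0.0125
finger_force: 59.6
```

```bash
python3 -m creep '[1,0,0,1,0,0,0,1,0,0,1,0,0,0,1,0,0,0,0,0,0]';python3 -m creep '[0.4,0,0,0,0,0,0,0.4,0,0,0,0,0,0,0.4,0,0,0,0,0,0,0.4,0,0,-20,0,0,0,0.4,0,0,-35,0,0,0,0.4,0,0,-35,0,0,0,0.4,0,0,0,0,0,0,0.4,0,0,0,0,0,0]'
cat >> h.py <<'E'
def seated(k,g,H):
    p,W,C=cloud("wrist"); g=np.array(g); m=np.hypot(*(W[:,:2]-g).T)<.085
    b=(C[:,0]>C[:,2]*1.6)&(C[:,0]>C[:,1]*1.35)&m&(W[:,2]>H-.006)&(W[:,2]<H+.014); Q=W[b]
    print(k,rect(Q),"dz/dx,dz/dy,z",np.linalg.lstsq(np.c_[Q[:,:2]-g,np.ones(len(Q))],Q[:,2],rcond=None)[0].round(4)); return p,W,C
E
python3 - <<'E'
from h import *
p,W,C=seated("s",[.465,.1155],.055); cv2.imwrite("pics/w6.png",p[:,:,::-1])
plan(563.5,375.5,210,53,12);plan(563.5,375.5,210,233,12)
E
```

```text
t: 13.7
tool_pos: [0.4648, 0.1163, 0.144]
tool_rot: [0.556, 0.831, 0.0, -0.0]
force: [-1.4, 0.6, 2.7]
gripper_width: 0.0126
finger_force: 59.9
t: 14.5
tool_pos: [0.465, 0.1165, 0.2344]
tool_rot: [0.556, 0.831, 0.001, 0.0]
force: [-0.6, -0.4, 0.0]
gripper_width: 0.0512
finger_force: 0.0
s (array([464. , 116.3]), array([84.6, 84. ]), 82.6) dz/dx,dz/dy,z [-0.004   0.0001  0.0589]
12 x [23,6,2,0,0,0.09] then [6,-0,-0,0,0,-0.043]  (now [464.4 116.3 233.5] yaw 112.4, tilt [-0. -0. -1.])
12 x [-5,28,2,0,0,-0.18] then [2,-0,-0,0,0,0.055]  (now [464.4 116.3 233.5] yaw 112.4, tilt [-0. -0. -1.])
```

View pics/w6.png

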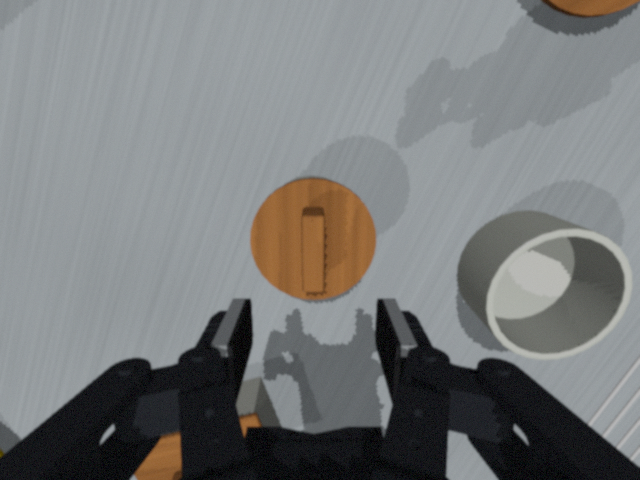

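The small lid is seated level at (313,240), within 1 mm of the canister. Next is the large lid.

```bash
python3 -m creep '[0.4,23,6,0,0,0,0.09,0.4,23,6,0,0,0,0.09,0.4,23,6,0,0,0,0.09,0.4,23,6,0,0,0,0.09,0.4,23,6,0,0,0,0.09,0.4,23,6,0,0,0,0.09,0.4,23,6,0,0,0,0.09,0.4,23,6,0,0,0,0.09,0.4,23,6,0,0,0,0.09,0.4,23,6,0,0,0,0.09,0.4,23,6,0,0,0,0.09,0.4,23,6,0,0,0,0.09,0.4,6,0,0,0,0,-0.04,0.4,0,0,0,0,0,0,0.4,0,0,0,0,0,0]'
python3 - <<'E'
from h import *
p,W,C=cloud("wrist"); fit(W,C,"L",np.array([.5635,.3755])); fit(W,C,"PL",np.array([.645,.1445]))
plan(563.5,375.5,97,53,4)
E
```

```text
t: 16.05
tool_pos: [0.5634, 0.3744, 0.2323]
tool_rot: [0.896, 0.444, -0.001, 0.0]
force: [0.3, -0.2, 0.3]
gripper_width: 0.0507
finger_force: 0.0
L plate 14081 15.3 (array([562.1, 377. ]), array([112.4, 111.8]), 55.4)
    handle 1331 (array([562.1, 377.5]), array([49.8, 14. ]), 54.4) top 44.2
PL rim 2135 [58.5 59.9] (array([652.8, 148.9]), array([95.2, 89.7]), -34.9)
4 x [0,-0,34,0,0,-0.0] then [1,-1,-0,0,0,-0.004]  (now [563.5 374.3 232.7] yaw 52.7, tilt [-0.002 -0.002 -1.   ])
```

```bash
python3 -m creep '[0.4,2,-3,35,0,0,-0.03,0.4,0,0,35,0,0,0,0.4,0,0,35,0,0,0,0.4,0,0,22,0,0,0,0.4,0,0,7,0,0,0,0.4,0,0,0,0,0,0,0.4,0,0,0,0,0,0]';python3 -m creep '[1,0,0,0,0,0,0,1,0,0,0,0,0,0,1,0,0,0,0,0,0,1,0,0,0,0,0,0,1,0,0,-10,0,0,0,1,0,0,-30,0,0,0,1,0,0,-40,0,0,0,1,0,0,-40,0,0,0,1,0,0,0,0,0,0,1,0,0,0,0,0,0]'
python3 - <<'E'
from h import *
p,W,C=cloud("wrist"); held(W,C)
plan(645,144.5,215,60,9)
E
```

```text
t: 16.8
tool_pos: [0.5637, 0.3788, 0.1013]
tool_rot: [0.889, 0.458, 0.001, -0.0]
force: [0.2, -0.2, 1.5]
gripper_width: 0.0517
finger_force: 0.0
t: 17.8
tool_pos: [0.5631, 0.3789, 0.2212]
tool_rot: [0.889, 0.458, 0.001, -0.0]
force: [-0.6, -0.3, -1.1]
gripper_width: 0.0126
finger_force: 60.1
held plate x,y,z 0.2/50/99.8%: [[-57.4, -54.3, 79.4], [17.2, 1.1, 86.4], [53.6, 56.4, 88.1]]
9 x [-17,22,1,0,0,-0.01] then [2,-1,-4,0,0,-0.005]  (now [562.3 378.5 219.6] yaw 54.5, tilt [-0.001 -0.    -1.   ])
```

```bash
python3 -m creep '[1,-17,22,0,0,0,-0.01,1,-17,22,0,0,0,-0.01,1,-17,22,0,0,0,-0.01,1,-17,22,0,0,0,-0.01,1,-17,22,0,0,0,-0.01,1,-17,22,0,0,0,-0.01,1,-17,22,0,0,0,-0.01,1,-17,22,0,0,0,-0.01,1,-17,22,0,0,0,-0.01,1,3,-2,0,0,0,0,1,0,0,0,0,0,0,1,0,0,0,0,0,0]'
python3 - <<'E'
from h import *
plan(645.4,147,157,59.5,3)
p,W,C=cloud("wrist"); held(W,C); cv2.imwrite("pics/w7.png",p[:,:,::-1])
E
```

```text
t: 19.05
tool_pos: [0.6437, 0.1473, 0.2187]
tool_rot: [0.867, 0.498, -0.001, -0.001]
force: [-0.4, 0.6, -1.7]
gripper_width: 0.0118
finger_force: 60.1
3 x [0,1,21,0,0,0.0] then [1,-1,-1,0,0,0.005]  (now [643.7 147.3 218.7] yaw 59.8, tilt [-0.002  0.    -1.   ])
held plate x,y,z 0.2/50/99.8%: [[-57.6, -54.5, 79.1], [17.1, 1.1, 86.4], [53.6, 56.4, 88.1]]
```

View pics/w7.png

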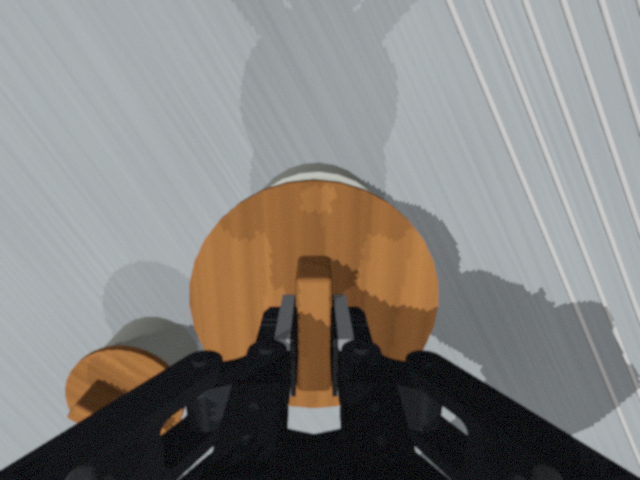

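The large canister's rim shows at (317,176), centred behind the lid. Lowering.

```bash
python3 -m creep '[1,0,1,25,0,0,0,1,0,0,25,0,0,0,1,0,0,13,0,0,0,1,0,0,0,0,0,0,1,0,0,0,0,0,0]'; python3 -m creep '[1,0,0,2,0,0,0,1,0,0,1,0,0,0,1,0,0,0,0,0,0]'
```

```text
t: 19.6
tool_pos: [0.6458, 0.1458, 0.1574]
tool_rot: [0.867, 0.498, 0.0, 0.0]
force: [-0.5, 0.3, -1.0]
gripper_width: 0.0125
finger_force: 60.1
t: 19.9
tool_pos: [0.6458, 0.1455, 0.1544]
tool_rot: [0.867, 0.498, 0.0, 0.0]
force: [-0.5, -0.1, -1.2]
gripper_width: 0.0125
finger_force: 60.1
```

```bash
python3 -m creep '[1,0,0,1,0,0,0,1,0,0,1,0,0,0,1,0,0,0,0,0,0]';python3 -m creep '[1,0,0,1,0,0,0,1,0,0,0,0,0,0]';python3 -m creep '[0.4,0,0,0,0,0,0,0.4,0,0,0,0,0,0,0.4,0,0,0,0,0,0,0.4,0,0,-20,0,0,0,0.4,0,0,-35,0,0,0,0.4,0,0,-35,0,0,0,0.4,0,0,0,0,0,0,0.4,0,0,0,0,0,0]'
python3 - <<'E'
from h import *
p,W,C=seated("L",[.645,.1445],.06); cv2.imwrite("pics/w8.png",p[:,:,::-1])
plan(392.3,-280.5,220,17,17);plan(392.3,-280.5,220,197,17)
E
```

```text
t: 20.2
tool_pos: [0.6454, 0.1454, 0.1518]
tool_rot: [0.867, 0.498, -0.0, -0.0]
force: [-0.2, 0.5, -1.2]
gripper_width: 0.0123
finger_force: 60.1
t: 20.4
tool_pos: [0.6456, 0.1454, 0.1512]
tool_rot: [0.867, 0.498, 0.0, 0.0]
force: [-2.3, 0.3, 0.8]
gripper_width: 0.0123
finger_force: 60.4
t: 21.2
tool_pos: [0.6459, 0.1455, 0.2417]
tool_rot: [0.867, 0.498, 0.001, 0.0]
force: [-0.1, -0.6, 0.0]
gripper_width: 0.0512
finger_force: 0.0
L (array([644.1, 142.3]), array([112.4, 112.2]), 30.5) dz/dx,dz/dy,z [-0.0032 -0.0006  0.0636]
17 x [-28,9,1,0,0,0.04] then [-3,4,3,0,0,0.065]  (now [645.2 145.5 240.5] yaw 59.7, tilt [-0.001  0.    -1.   ])
17 x [-16,-34,1,0,0,-0.14] then [-4,1,3,0,0,-0.016]  (now [645.2 145.5 240.5] yaw 59.7, tilt [-0.001  0.    -1.   ])
```

View pics/w8.png

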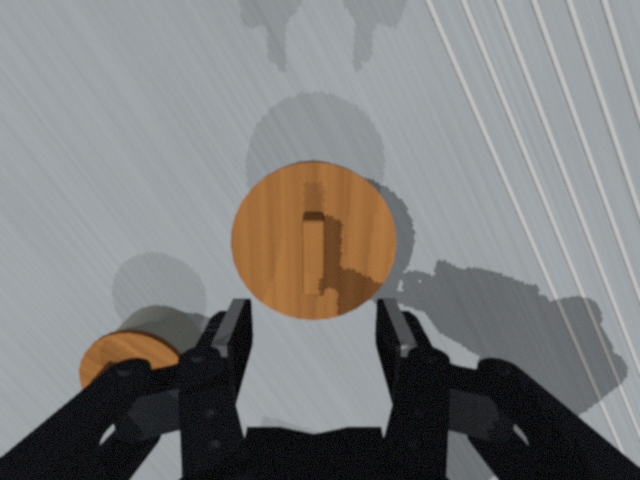

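The large lid is seated level at (314,240). Now the square one.

```bash
python3 -m creep '[0.4,-28,9,0,0,0,0.04,0.4,-28,9,0,0,0,0.04,0.4,-28,9,0,0,0,0.04,0.4,-28,9,0,0,0,0.04,0.4,-28,9,0,0,0,0.04,0.4,-28,9,0,0,0,0.04,0.4,-28,9,0,0,0,0.04,0.4,-28,9,0,0,0,0.04,0.4,-28,9,0,0,0,0.04,0.4,-28,9,0,0,0,0.04,0.4,-28,9,0,0,0,0.04,0.4,-28,9,0,0,0,0.04,0.4,-28,9,0,0,0,0.04,0.4,-28,9,0,0,0,0.04,0.4,-28,9,0,0,0,0.04,0.4,-28,9,0,0,0,0.04,0.4,-28,9,0,0,0,0.04,0.4,-3,4,5,0,0,0.06,0.4,0,0,0,0,0,0,0.4,0,0,0,0,0,0]'
python3 - <<'E'
from h import *
p,W,C=cloud("wrist"); fit(W,C,"q",np.array([.3925,-.2805])); fit(W,C,"Pq",np.array([.542,-.402])); cv2.imwrite("pics/w9.png",p[:,:,::-1])
plan(392.3,-280.5,99,17,4)
E
```

```text
t: 23.25
tool_pos: [0.3928, -0.2799, 0.2352]
tool_rot: [0.988, 0.151, -0.001, -0.0]
force: [-0.0, -1.2, 0.8]
gripper_width: 0.0509
finger_force: 0.0
q plate 10927 15.0 (array([ 391.8, -281.7]), array([90.7, 90.3]), 15.1)
    handle 1287 (array([ 391.8, -281.5]), array([49.6, 14. ]), 15.4) top 44.1
Pq rim 5568 [53.8 55.1] (array([ 540.7, -400.8]), array([86.2, 84.5]), -47.9)
4 x [-0,0,34,0,0,0.0] then [-1,0,0,0,0,0.008]  (now [ 393.2 -279.8  235.4] yaw 17.4, tilt [-0.001  0.001 -1.   ])
```

View pics/w9.png

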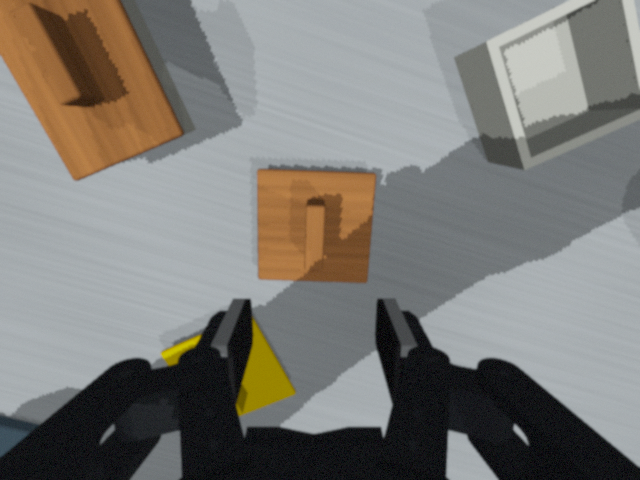

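The square lid lies at (315,225), clear of the yellow one at (230,370).

```bash
python3 -m creep '[0.4,-2,1,35,0,0,0.035,0.4,0,0,35,0,0,0,0.4,0,0,35,0,0,0,0.4,0,0,24,0,0,0,0.4,0,0,7,0,0,0,0.4,0,0,0,0,0,0,0.4,0,0,0,0,0,0]';python3 -m creep '[1,0,0,0,0,0,0,1,0,0,0,0,0,0,1,0,0,0,0,0,0,1,0,0,0,0,0,0,1,0,0,-10,0,0,0,1,0,0,-30,0,0,0,1,0,0,-40,0,0,0,1,0,0,-40,0,0,0,1,0,0,0,0,0,0,1,0,0,0,0,0,0]'
python3 - <<'E'
from h import *
p,W,C=cloud("wrist"); held(W,C); fit(W,C,"Pq",np.array([.542,-.402]))
plan(541,-401,222,43,8)
E
```

```text
t: 24.0
tool_pos: [0.392, -0.2824, 0.1008]
tool_rot: [0.991, 0.133, 0.001, 0.0]
force: [-0.6, 0.2, 0.1]
gripper_width: 0.0516
finger_force: 0.0
t: 25.0
tool_pos: [0.3917, -0.282, 0.221]
tool_rot: [0.991, 0.133, 0.001, 0.0]
force: [-0.0, 0.2, -0.6]
gripper_width: 0.0123
finger_force: 58.7
held plate x,y,z 0.2/50/99.8%: [[-29.6, -44.0, 78.8], [21.1, 1.1, 86.1], [45.0, 45.8, 88.2]]
Pq rim 3981 [52.2 53.5] (array([ 537.8, -398.7]), array([84.2, 81.2]), 42.3)
8 x [10,22,0,0,0,-0.06] then [-1,0,-2,0,0,-0.003]  (now [ 391.1 -281.6  220. ] yaw 15.3, tilt [ 0.     0.001 -1.   ])
```

```bash
python3 -m creep '[1,10,22,0,0,0,-0.06,1,10,22,0,0,0,-0.06,1,10,22,0,0,0,-0.06,1,10,22,0,0,0,-0.06,1,10,22,0,0,0,-0.06,1,10,22,0,0,0,-0.06,1,10,22,0,0,0,-0.06,1,10,22,0,0,0,-0.06,1,-1,0,0,0,0,0,1,0,0,0,0,0,0,1,0,0,0,0,0,0]'
python3 - <<'E'
from h import *
plan(541.3,-401,152,42.5,3)
p,W,C=cloud("wrist"); held(W,C); cv2.imwrite("pics/w10.png",p[:,:,::-1])
E
```

```text
t: 26.15
tool_pos: [0.5395, -0.4009, 0.2188]
tool_rot: [0.931, 0.364, -0.001, -0.001]
force: [-0.1, 0.4, -0.6]
gripper_width: 0.0122
finger_force: 58.8
3 x [0,0,22,0,0,0.0] then [1,1,1,0,0,0.004]  (now [ 539.5 -400.9  218.8] yaw 42.7, tilt [-0.002  0.001 -1.   ])
held plate x,y,z 0.2/50/99.8%: [[-29.9, -44.0, 78.8], [20.6, 1.1, 86.2], [44.6, 46.0, 88.2]]
```

View pics/w10.png

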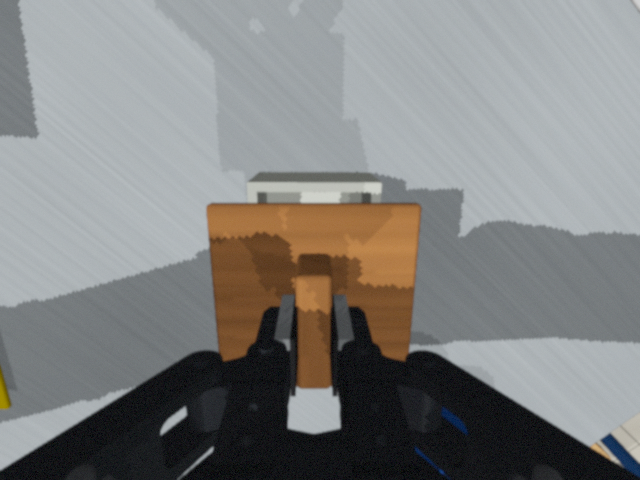

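The rim end at (315,190) is parallel to the lid and centred under it. Lowering to seat it at about z = 146.

```bash
python3 -m creep '[1,1,1,25,0,0,0,1,0,0,25,0,0,0,1,0,0,18,0,0,0,1,0,0,0,0,0,0,1,0,0,0,0,0,0]'; python3 -m creep '[1,0,0,2,0,0,0,1,0,0,1,0,0,0,1,0,0,0,0,0,0]'
```

```text
t: 26.7
tool_pos: [0.5422, -0.4015, 0.1522]
tool_rot: [0.931, 0.365, -0.0, 0.0]
force: [-0.5, -1.1, -0.3]
gripper_width: 0.0127
finger_force: 58.8
t: 27.0
tool_pos: [0.5426, -0.4015, 0.1495]
tool_rot: [0.931, 0.365, 0.0, 0.0]
force: [-0.1, -0.1, -1.1]
gripper_width: 0.0127
finger_force: 58.8
```

```bash
python3 -m creep '[1,0,0,1,0,0,0,1,0,0,1,0,0,0,1,0,0,0,0,0,0]';python3 -m creep '[1,0,0,1,0,0,0,1,0,0,0,0,0,0]';python3 -m creep '[0.4,0,0,0,0,0,0,0.4,0,0,0,0,0,0,0.4,0,0,0,0,0,0,0.4,0,0,-20,0,0,0,0.4,0,0,-35,0,0,0,0.4,0,0,-35,0,0,0,0.4,0,0,-30,0,0,0,0.4,0,0,0,0,0,0,0.4,0,0,0,0,0,0]'
python3 - <<'E'
from h import *
p,W,C=seated("q",[.5415,-.4015],.055)
p,W,C=cloud("scene"); cv2.imwrite("pics/s2.png",cv2.resize(p[180:340,120:540,::-1],None,fx=1.9,fy=1.9))
E
```

```text
t: 27.3
tool_pos: [0.5423, -0.4013, 0.1468]
tool_rot: [0.931, 0.365, -0.0, -0.0]
force: [-0.3, 0.1, -1.3]
gripper_width: 0.0126
finger_force: 58.8
t: 27.5
tool_pos: [0.5424, -0.4015, 0.146]
tool_rot: [0.931, 0.365, 0.0, 0.0]
force: [1.0, -0.7, -0.7]
gripper_width: 0.0125
finger_force: 58.9
t: 28.4
tool_pos: [0.5425, -0.4014, 0.2664]
tool_rot: [0.931, 0.365, 0.0, 0.0]
force: [-0.6, -0.2, -0.2]
gripper_width: 0.0511
finger_force: 0.0
q (array([ 541.9, -401.9]), array([90.5, 90.5]), 42.9) dz/dx,dz/dy,z [-0.003   0.0003  0.0586]
```

View pics/s2.png

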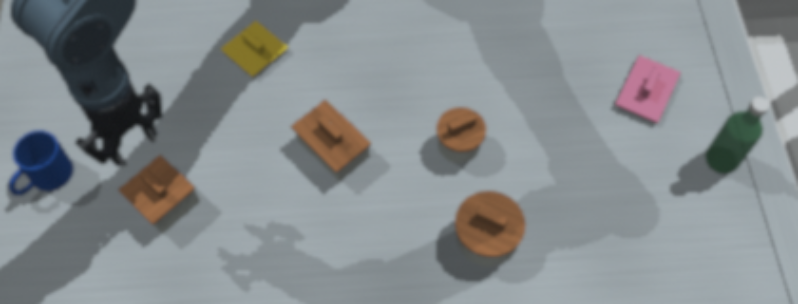

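All four lids sit level on their canisters: square (157,190), oblong (331,137), small (461,129) and large (490,224). The mug, soap and look-alikes are untouched, and the gripper is clear.

```bash
python3 -c "
from cell import env
print(env.close_job())"
```

```text
the job is handed in; nothing more can be done
None
```

I put all four wooden lids on their own canisters, checked by camera as level and within about 3 mm of centre, and handed the job in after about 28 s of robot time; the judge's verdict was not shown.

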